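# Roll the cell onto the camera's line and photograph it

### The arm

A 6-joint arm with a two-finger parallel gripper is mounted at the origin on the work surface. World frame = base frame: x ahead of the robot, y to its left, z up, the work surface at z = 0. Lengths are in m, angles in degrees, forces in N, time in s.
With the tool pointing down it reaches from about 0.35 to 0.875 m from the base axis. Payload 4.2 kg.
Tool frame: the origin (TCP) lies at the very end of the fingers, on their centre line; the grasp point (between the pads) lies 19 mm behind it; y points along the fingers, z is the direction in which the jaws open and shut, and the axes are right-handed (so a half turn about y gives the same grasp; the last joint's range is limited). The gripper opens to 87 mm and grips with 3 to 60 N. Pads are 19 mm wide; open, the fingers measure 117 mm over their backs; the gripper's body (75 mm by 190 mm) begins 51 mm behind the grasp point.
Start: joints at [-48.954, 22.042, 0.453, 0, -68.411, -14.817], TCP at [0.276, -0.561, 0.223] pointing down, gripper open.
Joint ranges: [-179.83, 179.83], [-69.29, 118.12], [-61.27, 80.66], [-181.25, 117.63], [-171.15, -9.14], [-177.46, 177.46]. Speed limits (degrees/s): [159.86, 159.86, 180, 180, 180, 180].

### API

Orientations are given as a 3x3 rotation matrix whose columns are the frame's x, y, z axes.
In Python, from station import r, eyes gives the robot as it stands.
- The arm moves only by the tool play_rows, never from a script. Its argument "deltas" is one flat list of numbers, 5 for each row, row after row: the closure in counts, from 0 (fully open) to 255 (shut), then the shift along the tool's x, y, z in mm, then the turn about the tool's y in rad. In form: [claw, tx, ty, tz, roll, claw, tx, ty, tz, roll, ...]. A call has exactly 10 rows; each row shifts and turns the commanded pose from where the row before left it, along the tool's axes as they then stand; what a row does not reach is not made up. A row lasts 1/10 s, in which the tool goes at most 50 mm and 8.59 degrees, less where a joint would pass 70% of its speed; a pose out of reach is approached as far as the arm can. A call is refused whole if a number of a shift passes 50 or a number of a turn 0.15, either way. A call with a gripper value outside its range is refused whole. The fingers move at their own pace and stop on an object; the grip force is fixed at half the most. Time passes only in rows, so rows that do not move let the fingers close, or fill a call up. It gives the time, the measured TCP pose, the force and the opening at its end, in the units of the state.
- r.sense(): the state, without advancing time (a new reading comes with each control period).
- eyes.capture(name): name is "side" or "top" or "wrist"; returns a dict with "img" (420x560x3 uint8, blue, green, red), "vfov" (degrees; the focal length in pixels is half the picture's height over the tangent of half this angle, whatever the lens; pixels are square), "cx", "cy" (the principal point, pixels), "R" (3x3) and "t" (3): a world point X has camera coordinates R X + t; the wrist camera has in their place "tool_from_camera" (4x4, takes a point from camera to tool coordinates, whose origin is the TCP and whose axes are the tool frame's). Camera axes: x right, y down, z forward; pixel columns grow to the right and rows downward; lengths in m; the calibration is good to about 2 mm. A picture is of the moment at which its call begins: read the wrist's pose just before it. There is no depth.
- r.finish_job(): hands the job in, once; it reports no verdict.
The state is a dict: "time_s": time; "joints": joint angles; "joint_velocities": joint speeds; "effort": joint torques, N m; "tcp_pos": TCP position; "ee_rot": TCP orientation; "wrist_force": force on the tool from outside, world axes, zero at the start; "moment": the same for the moment, N m; "gripper_width": opening from 0.0 (shut) to 1.0 (fully open).
Only numpy, scipy, OpenCV 4.12 (cv2) and the standard library are available. Lean on these libraries where they do the work, as an engineer would, in place of code of your own. Each camera call takes 0.05 s, during which the arm holds its last target.

### The job

On the grey inspection mat, roll the big blue battery cell with your fingertips until it lies centred along the yellow line, and let it come to rest; turn it over the mat by rolling, never pinch, lift or just slide it. Then press the green button on the white box all the way down to take its picture. Leave the thin green cell and everything else where it is.

Things in the scene. Friction and masses are not known exactly. Their poses are not given: they have to be found in the camera images.
- stage: Fixed level grey plate 310 (x) by 320 mm (y), top 8 mm above the table, with a dark mat. Origin at table level under the line; place and yaw vary. The painted yellow line, 10 mm wide, runs along its x axis at y = 0 from x = -110 to +100 mm. At the +x end a black camera (x = +117 to +175 mm, 52 mm wide, 54 mm above the table) looks along the line.
- blue_cell: Big blue battery cell, a cylinder 32 mm in diameter, 70 mm long, about 140 g, lying on the stage, white stripe up, 48 to 68 mm to the +y or -y side of the line, roughly parallel to it. Origin at its centre, 24 mm above the table; x is the cylinder's axis, z points to the stripe. Smooth sleeve; a tip on its top travels twice as far as it rolls. Stops in a few mm.
- green_cell: Bystander: thin green battery cell, 18 mm in diameter, 65 mm long, lying on the stage on the other side of the line from the blue one, 48 to 68 mm from the line. Origin at its centre, x along its axis. It rolls away easily if touched.
- shutter: Fixed white shutter box 90 x 70 x 30 mm (x, y, z), to the robot's left or right of the stage. Origin at the centre of its underside. The green button in a black collar stands in the middle of its top.
- shutter_button_top (a point): Centre of the top face of the round green button, 30 mm in diameter, 48 mm above the table when released. It is pressed straight down.
- shutter_button (a joint): Travel of the green button: 0 released, 0.006 m fully pressed; it springs back. Fully down takes 5 N.
- capacitor: Bystander: black capacitor 25 mm in diameter, 30 mm tall, standing on a robot-side corner of the stage (stage x -105 to -80 mm, y +110 to +130 mm). Origin at its underside.
- phone: Bystander: opened phone 147 x 72 x 8 mm lying near the robot, to its right. Origin at its underside.
- multimeter: Bystander: orange multimeter 160 x 80 x 48 mm lying to the robot's right, behind the box or tray there. Origin at its underside.
- solder_spool: Bystander: metal spool 60 mm in diameter, 40 mm tall, to the robot's left, behind the box or tray there. Origin at its underside.
- flux_bottle: Bystander: white bottle with a red cap, 40 mm in diameter, 100 mm tall, standing to the robot's left, behind the box or tray there. Origin at its underside.
- screwdriver: Bystander: screwdriver 150 mm long lying near the robot, to its left. Origin at its underside.
Not all that is in view belongs to the job. What is meant by the shutter is not pink or turquoise, and is the larger of those in its own colour.

How it is judged:
By the outcome, as a careful person would: the job done as asked, in the order asked, and still so for the second after the job is handed in, with the robot touching nothing.
It also fails if it takes over 61 s, if anything falls off the work surface, if the arm or the gripper's body presses on something with over 40 N, if the wrist force passes 120 N, or if a joint passes its speed limit or range.

## Working session

There is one attempt and no reset: what is moved stays moved. The work goes in short steps, Python scripts to look and compute and a tool call to move; the robot and the scene stay as the last step left them, time stands still between calls to the robot, and variables do not carry over. Pictures are saved under pics/ and viewed, and the job is handed in when it is done.

Besides the shell and the picture viewer there is one more tool, called after "Emit:" by a JSON object that holds its "method" and its "body". play_rows: Moves the arm, as the interface text tells. Its arguments: {"type":"object","properties":{"deltas":{"type":"array","items":{"type":"number"}}},"required":["deltas"]}

```bash
ls; mkdir -p pics
python3 - <<'E'
from station import r,eyes
import cv2,numpy as np
s=r.sense();print(s)
for n in("side","top","wrist"):
    c=eyes.capture(n);cv2.imwrite(f"pics/{n}0.png",c["img"]);print(n,{k:(np.round(v,4).tolist() if k!="img" else 0) for k,v in c.items()})
E
```

```text
pics
{'time_s': 0.0, 'joints': array([-4.89538965e+01,  2.20912522e+01,  3.80272838e-01, -2.71640782e-02,
       -6.84092242e+01, -1.48183650e+01]), 'joint_velocities': array([ 0.02117936,  0.07542416,  0.04725949,  0.01425912, -0.12537593,
        0.16653305]), 'effort': array([ 1.35025290e-03, -3.90668142e+01,  1.87404674e+01,  4.21984389e+00,
        1.09752902e-02, -2.18810401e-04]), 'tcp_pos': array([ 0.27598443, -0.560113  ,  0.2214625 ]), 'ee_rot': array([[ 8.97121752e-01, -1.04515433e-03, -4.41782153e-01],
       [ 4.41783375e-01,  1.87168718e-03,  8.97119806e-01],
       [-1.10750662e-04, -9.99997702e-01,  2.14086309e-03]]), 'wrist_force': array([-0.38220487,  0.09248136,  0.11183514]), 'moment': array([ 0.00058151, -0.00206785, -0.01478681]), 'gripper_width': 0.9991656686523881}
side {'img': 0, 'vfov': 48.1358, 'cx': 288.6872, 'cy': 206.4989, 'R': [[-0.9924, -0.122, -0.0152], [-0.0553, 0.5526, -0.8316], [0.1099, -0.8245, -0.5552]], 't': [0.4976, 0.0483, 1.2804]}
top {'img': 0, 'vfov': 56.5371, 'cx': 281.7063, 'cy': 199.7839, 'R': [[-0.005, -1.0, -0.0084], [-0.996, 0.0057, -0.0886], [0.0887, 0.008, -0.996]], 't': [0.0441, 0.5153, 1.1181]}
wrist {'img': 0, 'vfov': 60.4914, 'cx': 280.005, 'cy': 210.3105, 'tool_from_camera': [[0.0001, 0.9568, 0.2907, -0.0788], [-0.0003, -0.2907, 0.9568, -0.1631], [1.0, -0.0002, 0.0002, 0.0008], [0.0, 0.0, 0.0, 1.0]]}
```

View pics/top0.png

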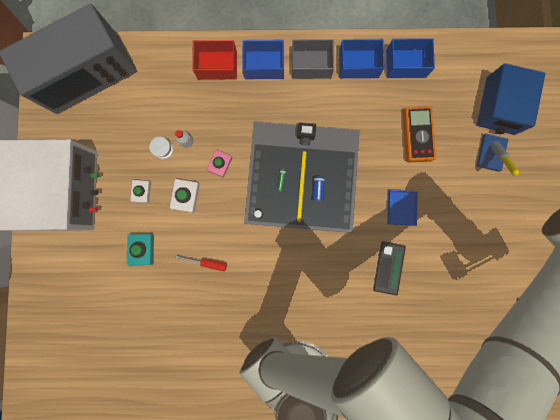

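View pics/side0.png

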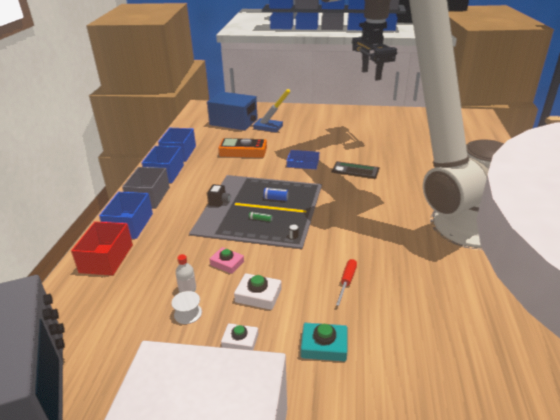

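Candidates for the shutter in the top view are pink (219,162), small white (140,191), larger white (184,195) and turquoise (140,250). By the description it is the larger white one at (184,195). I'll check that in a close crop.

Run:
```python
import cv2
im=cv2.imread("pics/top0.png")
cv2.imwrite("pics/stage0.png",cv2.resize(im[115:240,240:365],None,fx=4.8,fy=4.8,interpolation=cv2.INTER_CUBIC))
cv2.imwrite("pics/shut0.png",cv2.resize(im[140:280,110:240],None,fx=4,fy=4,interpolation=cv2.INTER_CUBIC))
```

```text
(no output)
```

View pics/stage0.png

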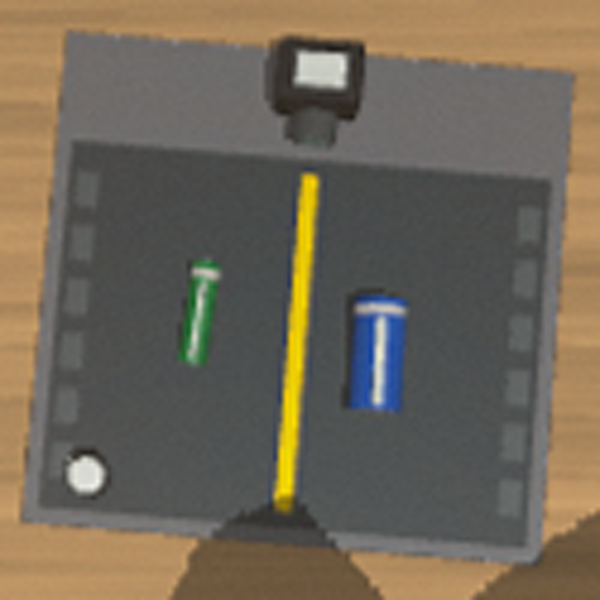

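View pics/shut0.png

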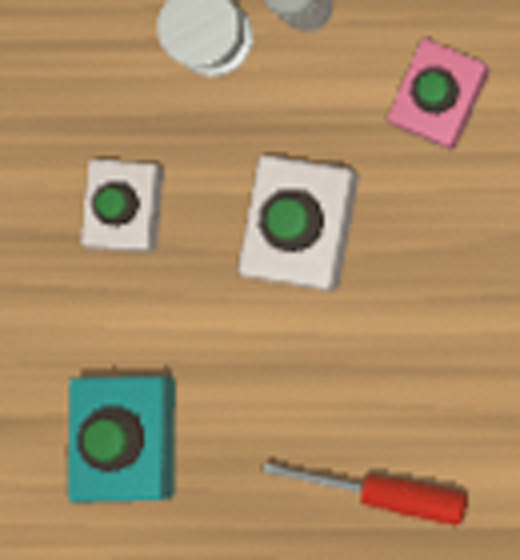

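The crop confirms the larger white box, with its button at top pixel (182,194.5). The line runs (304.8,151.5)→(299.4,220.8). The blue cell's stripe is near (319,188), on the robot's right side of the line, and the cell lies about parallel to it.

```bash
cat > h.py <<'E'
import numpy as np,cv2
def K(c):
    f=c["img"].shape[0]/2/np.tan(np.radians(c["vfov"])/2);return f,c["cx"],c["cy"]
def ray(c,u,v,s=None):
    f,cx,cy=K(c);d=np.array([(u-cx)/f,(v-cy)/f,1])
    if "R" in c: R=np.array(c["R"]);return -R.T@np.array(c["t"]),R.T@d
    T=np.array(c["tool_from_camera"]);E=s["ee_rot"];return E@T[:3,3]+s["tcp_pos"],E@(T[:3,:3]@d)
def px(c,u,v,z,s=None):
    o,d=ray(c,u,v,s);return o+d*(z-o[2])/d[2]
E
python3 - <<'E'
from station import r,eyes
from h import *
c=eyes.capture("top")
q=lambda u,v,z:px(c,240+u/4.8,115+v/4.8,z)
a=q(311,175,.008);b=q(285,508,.008)
print("line far/near",a,b,np.linalg.norm(a-b)); d=(a-b)/np.linalg.norm(a-b);yaw=np.degrees(np.arctan2(d[1],d[0]));print("yaw",yaw)
o=b+d*.11; n=np.array([-d[1],d[0],0]);print("origin",o)
for nm,p in dict(stripefar=q(383,318,.04),stripenear=q(377,403,.04),topend=q(381,297,.036),botend=q(376,410,.036),gfar=q(207,262,.026),gnear=q(193,362,.026)).items():
    print(nm,p,"stage",(p-o)@d,(p-o)@n)
print("button",px(c,110+289/4,140+218/4,.048))
s=eyes.capture("side");
for nm,p in dict(o=o,far=a,near=b,btn=px(c,110+289/4,140+218/4,.048),stripe=q(380,360,.04)).items():
    f,cx,cy=K(s);X=s["R"]@p+s["t"];print(nm,f*X[0]/X[2]+cx,f*X[1]/X[2]+cy)
cv2.imwrite("pics/sidec.png",cv2.resize(s["img"][165:315,190:330],None,fx=4,fy=4,interpolation=cv2.INTER_CUBIC))
E
```

```text
line far/near [ 0.66160973 -0.02830983  0.008     ] [ 0.45428638 -0.01023987  0.008     ] 0.20810933063741008
yaw -4.981217221422433
origin [ 0.56387094 -0.01979108  0.008     ]
stripefar [ 0.5670964  -0.06903695  0.04      ] stage 0.007489255504807589 -0.04877981361667342
stripenear [ 0.51575993 -0.06474372  0.04      ] stage -0.044026102575605755 -0.04896030314190959
topend [ 0.58044763 -0.06836535  0.036     ] stage 0.02073175165908174 -0.04695147636716609
botend [ 0.51189962 -0.06443314  0.036     ] stage -0.0478987974292834 -0.04898607829900684
gfar [0.60418467 0.03674321 0.026     ] stage 0.03525264993069397 0.059821177041538824
gnear [0.54272434 0.04558952 0.026     ] stage -0.026743668398896706 0.06329753140460627
button [0.5301235  0.32631168 0.048     ]
o 267.953055947632 206.34515456927042
far 235.337952092365 202.88324200790444
near 305.5534935165917 210.3362326817449
btn 257.55084688721456 278.3642937319149
stripe 277.5791626652111 188.7398341837624
```

View pics/sidec.png

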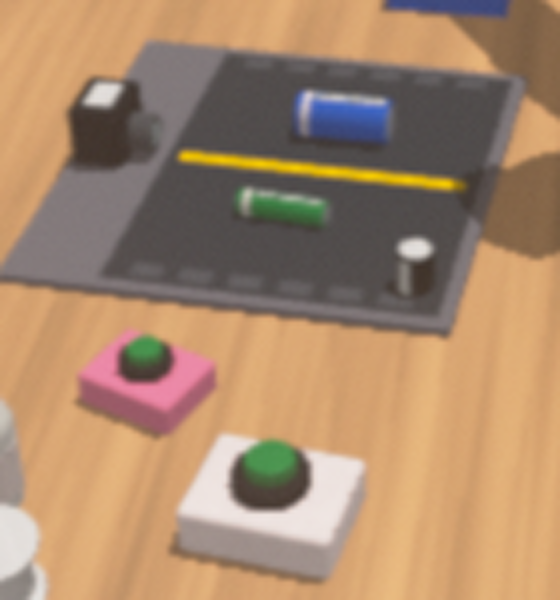

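Emit:
{"method": "play_rows", "body": {"deltas": [0, 26, 0, 19, 0, 0, 26, 0, 19, 0, 0, 26, 0, 19, 0, 0, 26, 0, 19, 0, 0, 26, 0, 19, 0, 0, 26, 0, 19, 0, 0, 26, 0, 19, 0, 0, 26, 0, 19, 0, 0, 26, 0, 19, 0, 0, 26, 0, 19, 0]}}

```text
time_s: 1.25
tcp_pos: [0.4259, -0.274, 0.2226]
ee_rot: [[0.897, 0.0, -0.442], [0.442, 0.0, 0.897], [0.0, -1.0, -0.0]]
wrist_force: [0.2, -0.0, -0.1]
gripper_width: 1.001
```

Emit:
{"method": "play_rows", "body": {"deltas": [0, 26, 0, 19, 0, 0, 26, 0, 19, 0, 0, 26, 0, 19, 0, 0, 26, 0, 19, 0, 0, 26, 0, 19, 0, 0, 26, 0, 19, 0, 0, 26, 0, 19, 0, 0, 26, 0, 19, 0, 0, 0, 0, 0, -0.14, 0, 0, 0, 0, -0.14]}}

```text
time_s: 2.25
tcp_pos: [0.5452, -0.0459, 0.2222]
ee_rot: [[0.735, -0.001, -0.678], [0.678, -0.0, 0.735], [-0.0, -1.0, 0.0]]
wrist_force: [-0.8, 0.4, -0.1]
gripper_width: 1.002
```

Emit:
{"method": "play_rows", "body": {"deltas": [100, 0, 0, 0, -0.14, 100, 0, 0, 0, -0.14, 100, 0, 0, 0, -0.14, 100, 0, 0, 0, -0.14, 100, 0, 0, 0, -0.14, 100, 0, 0, 0, -0.05, 100, 0, 0, 0, 0, 100, 0, 0, 0, 0, 100, 0, 0, 0, 0, 100, 0, 0, 0, 0]}}

```text
time_s: 3.25
tcp_pos: [0.5449, -0.047, 0.2225]
ee_rot: [[0.083, -0.0, -0.997], [0.997, 0.0, 0.083], [-0.0, -1.0, 0.0]]
wrist_force: [-1.3, -0.1, -1.1]
gripper_width: 0.606
```

```bash
cat > look.py <<'E'
import sys
from station import r,eyes
from h import *
n=sys.argv[1]
s=r.sense();c=eyes.capture("wrist");cv2.imwrite(f"pics/{n}.png",cv2.resize(c["img"],None,fx=1.4,fy=1.4,interpolation=cv2.INTER_CUBIC))
import pickle;pickle.dump((s,c),open(f"{n}.pkl","wb"))
print(s["time_s"],s["tcp_pos"],s["ee_rot"],s["wrist_force"],s["gripper_width"])
E
python3 look.py w1
```

```text
3.25 [ 0.54487532 -0.04697753  0.22250306] [[ 8.33955986e-02 -8.98082514e-05 -9.96516516e-01]
 [ 9.96516520e-01  4.77174924e-06  8.33955985e-02]
 [-2.73448595e-06 -9.99999996e-01  8.98933490e-05]] [-1.25209434 -0.06640362 -1.13164212] 0.6062830305377238
```

View pics/w1.png

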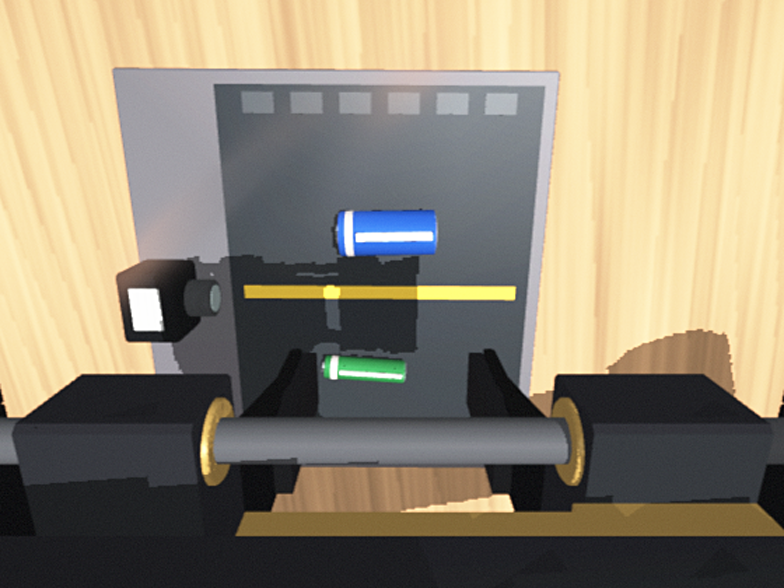

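```bash
cat > crop.py <<'E'
import sys,pickle,cv2
n,x0,y0,x1,y1,f=sys.argv[1],*map(int,sys.argv[2:7])
s,c=pickle.load(open(n+".pkl","rb"))
cv2.imwrite(f"pics/{n}_c.png",cv2.resize(c["img"][y0:y1,x0:x1],None,fx=f,fy=f,interpolation=cv2.INTER_CUBIC))
E
python3 crop.py w1 160 130 390 290 3
```

```text
(no output)
```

View pics/w1_c.png

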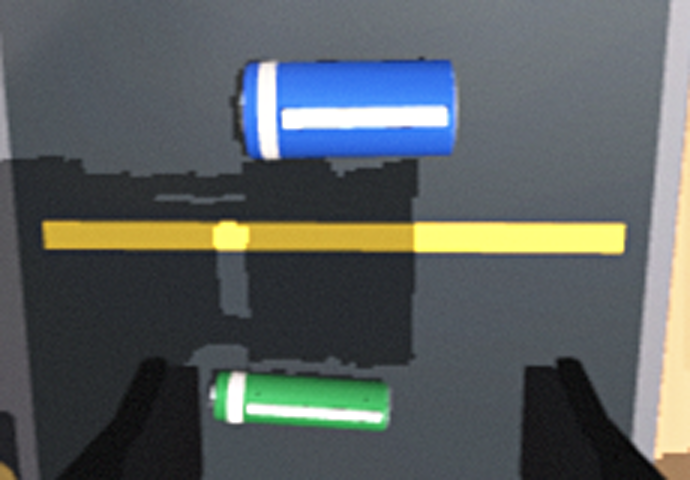

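```bash
cat > meas.py <<'E'
import pickle
from h import *
def frame(p_far,p_near):
    d=p_far-p_near;d/=np.linalg.norm(d);n=np.array([-d[1],d[0],0]);return p_near+d*.11,d,n
def cell_y(c,s,pa,pb,o,n,zc=.024,rad=.016):
    # bisector of two silhouette rays in the plane (n,z)
    ys=[]
    u=[]
    for p in(pa,pb):
        oo,dd=ray(c,*p,s);v=np.array([dd@n,dd[2]]);u.append(v/np.linalg.norm(v));O=np.array([(oo-o)@n,oo[2]])
    b=u[0]+u[1]
    return O[0]+b[0]*(zc-O[1])/b[1]
E
python3 - <<'E'
from meas import *
s,c=pickle.load(open("w1.pkl","rb"))
q=lambda u,v:(160+u/3-.33,130+v/3-.33)
a=px(c,*q(43,235),.008,s);b=px(c,*q(626,238),.008,s)
o,d,n=frame(a,b);print(np.linalg.norm(a-b),"yaw",np.degrees(np.arctan2(d[1],d[0])),"o",o)
print("far y",cell_y(c,s,q(270,61),q(270,158),o,n),"near y",cell_y(c,s,q(440,61),q(440,155.5),o,n))
for p,z in(((282,119),.04),((448,117),.04),((243,105),.024),((458,108),.03)):
    P=px(c,*q(*p),z,s);print((P-o)@d,(P-o)@n)
print("tcp",(s["tcp_pos"]-o)@d,(s["tcp_pos"]-o)@n)
E
```

```text
0.21261650220231837 yaw -5.093969169444152 o [ 0.5616128  -0.01423098  0.008     ]
far y -0.049262981356479496 near y -0.049996203410108325
0.012454255957161903 -0.049081484858152606
-0.04116603529159026 -0.05001984529594915
0.0266861497872637 -0.050830778623145285
-0.04521344994499654 -0.051235890409270506
tcp -0.013763827712514984 -0.03410332971224045
```

Both views agree: the cell is at stage y ≈ −49.5 mm, x ≈ −10 mm, with yaw within 1° of the line. I'll narrow the fingers, go above the cell slightly behind its centre, and descend.

Emit:
{"method": "play_rows", "body": {"deltas": [180, -7, 20, -1, 0, 180, -7, 25, -1, 0, 180, -7, 25, -1, 0, 180, 0, 25, 0, 0, 180, 0, 25, 0, 0, 180, 0, 20, 0, 0, 180, 0, 20, 0, 0, 180, 0, 5, 0, 0, 180, 0, 2, 0, 0, 180, 0, 0, 0, 0]}}

```text
time_s: 4.3
tcp_pos: [0.5468, -0.0681, 0.0562]
ee_rot: [[0.083, 0.001, -0.997], [0.997, -0.0, 0.083], [0.0, -1.0, -0.001]]
wrist_force: [0.1, -0.2, 0.2]
gripper_width: 0.294
```

```bash
python3 look.py w2;python3 - <<'E'
from station import eyes
import cv2
for n,b in(("side",(165,280,190,330)),("top",(100,250,230,380))):
    c=eyes.capture(n)["img"][b[0]:b[1],b[2]:b[3]];cv2.imwrite(f"pics/{n}2.png",cv2.resize(c,None,fx=4,fy=4,interpolation=cv2.INTER_CUBIC))
E
```

```text
4.3 [ 0.5467576  -0.06812364  0.05617638] [[ 8.26845680e-02  1.15324394e-03 -9.96575101e-01]
 [ 9.96575766e-01 -3.13204388e-05  8.26845870e-02]
 [ 6.41423295e-05 -9.99999335e-01 -1.15188468e-03]] [ 0.09279051 -0.17145644  0.19255528] 0.2944968841480736
```

View pics/w2.png

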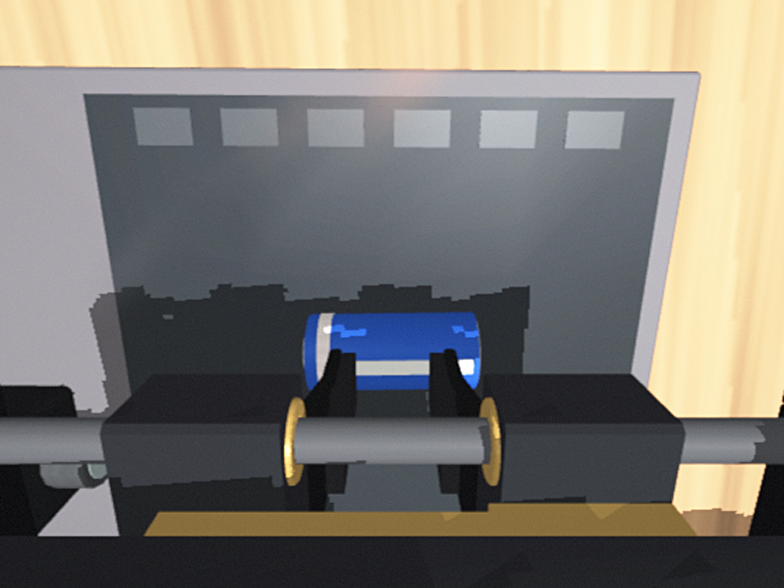

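View pics/side2.png

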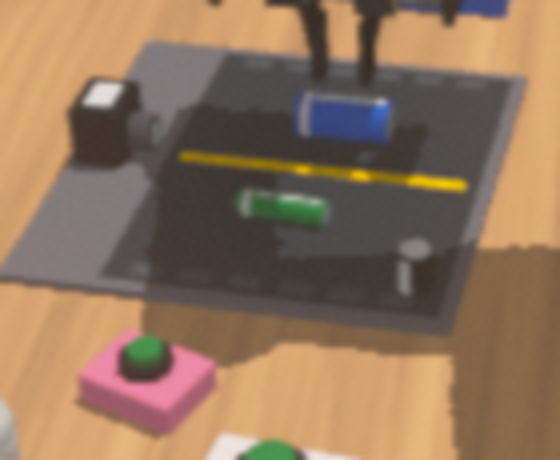

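Run:
```python
from meas import *
s,c=pickle.load(open("w2.pkl","rb"))
for p in((390,368),(340,368),(440,368)):
    P=px(c,p[0]/1.4,p[1]/1.4,.04,s);print("tool",1e3*s["ee_rot"].T@(P-s["tcp_pos"]))
T=np.array(c["tool_from_camera"]);f,cx,cy=K(c)
for X in([-.0095,0,.02],[.0,0,.02],[.0095,0,.02],[0,0,.0128]):
    Y=T[:3,:3].T@(np.array(X)-T[:3,3]);print(X,1.4*(f*Y[0]/Y[2]+cx),1.4*(f*Y[1]/Y[2]+cy))
```

```text
tool [ 5.76464556 16.1782986  -1.33779398]
tool [  5.77627206  16.20069813 -20.78311663]
tool [ 5.75302304 16.15590674 18.10086634]
[-0.0095, 0, 0.02] 450.8309686758374 347.97144229054686
[0.0, 0, 0.02] 449.92690314404206 372.76518127949595
[0.0095, 0, 0.02] 449.0503222899265 396.80516083328735
[0, 0, 0.0128] 429.6327542929021 372.76405740989793
```

```bash
python3 crop.py w2 200 210 360 360 5
```

```text
(no output)
```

View pics/w2_c.png

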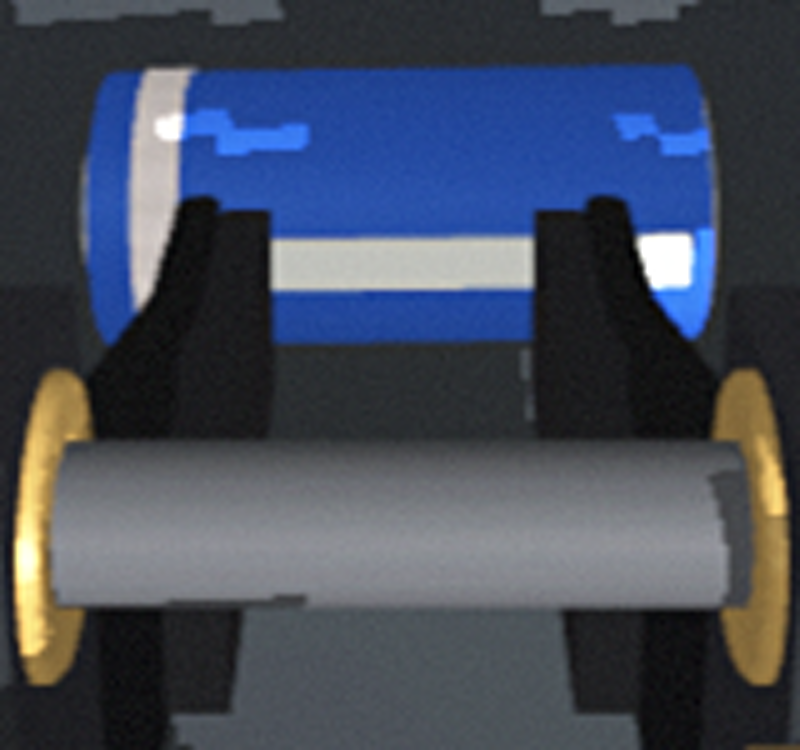

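Emit:
{"method": "play_rows", "body": {"deltas": [180, 0, 6, 0, 0, 180, 0, 5, 0, 0, 180, 0, 3, 0, 0, 180, 0, 1, 0, 0, 180, 0, 0.5, 0, 0, 180, 0, 0.5, 0, 0, 180, 0, 0, 0, 0, 180, 0, 0, 0, 0, 180, 0, 0, 0, 0, 180, 0, 0, 0, 0]}}

```text
time_s: 5.45
tcp_pos: [0.5458, -0.0683, 0.0403]
ee_rot: [[0.083, -0.001, -0.997], [0.997, -0.0, 0.083], [-0.0, -1.0, 0.001]]
wrist_force: [-2.3, 0.2, 6.3]
gripper_width: 0.292
```

Emit:
{"method": "play_rows", "body": {"deltas": [180, 1, 0, 0, 0, 180, 2, 0, 0, 0, 180, 3, 0, 0, 0, 180, 4, 0, 0, 0, 180, 4, 0, 0, 0, 180, 4, 0, 0, 0, 180, 3, 0, 0, 0, 180, 2, 0, 0, 0, 180, 1, 0, 0, 0, 180, 0, 0, 0, 0]}}

```text
time_s: 6.45
tcp_pos: [0.5475, -0.0443, 0.0402]
ee_rot: [[0.083, -0.001, -0.997], [0.997, -0.0, 0.083], [-0.0, -1.0, 0.001]]
wrist_force: [-2.7, -0.3, 6.9]
gripper_width: 0.298
```

```bash
python3 look.py w3;python3 crop.py w3 200 210 360 360 5
```

```text
6.45 [ 0.54748379 -0.04426729  0.04021811] [[ 8.26865954e-02 -1.25627082e-03 -9.96574808e-01]
 [ 9.96575499e-01 -3.45441841e-04  8.26870882e-02]
 [-4.48136013e-04 -9.99999151e-01  1.22340531e-03]] [-2.74098525 -0.3252194   6.87797948] 0.2977347622783288
```

View pics/w3_c.png

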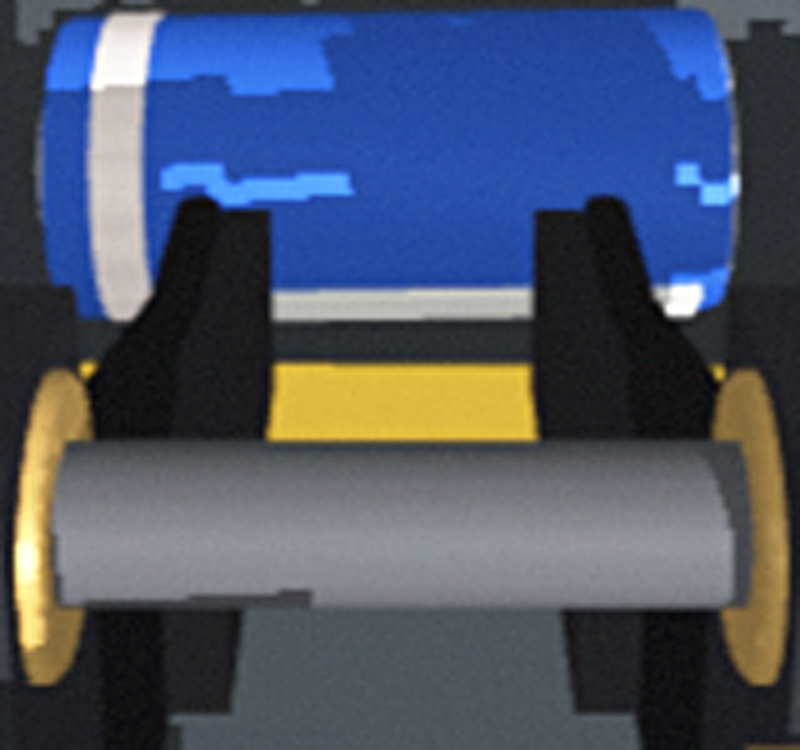

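The first stroke rolled the cell cleanly: the stripe turned over the front and the cell stayed parallel to the line. Next I regrip and repeat.

Emit:
{"method": "play_rows", "body": {"deltas": [180, 0, -2, 0, 0, 180, 0, -4, 0, 0, 180, -4, 0, 0, 0, 180, -6, 0, 0, 0, 180, -2.5, 0, 0, 0, 180, 0, 3, 0, 0, 180, 0, 2, 0, 0, 180, 0, 1, 0, 0, 180, 0, 0, 0, 0, 180, 0, 0, 0, 0]}}

```text
time_s: 7.5
tcp_pos: [0.547, -0.0568, 0.0402]
ee_rot: [[0.082, -0.0, -0.997], [0.997, -0.0, 0.082], [-0.0, -1.0, 0.0]]
wrist_force: [-1.9, 0.2, 6.8]
gripper_width: 0.292
```

Emit:
{"method": "play_rows", "body": {"deltas": [180, 1, 0, 0, 0, 180, 2, 0, 0, 0, 180, 3, 0, 0, 0, 180, 4, 0, 0, 0, 180, 4, 0, 0, 0, 180, 4, 0, 0, 0, 180, 3, 0, 0, 0, 180, 2, 0, 0, 0, 180, 1, 0, 0, 0, 180, 0, 0, 0, 0]}}

```text
time_s: 8.5
tcp_pos: [0.5487, -0.0327, 0.0402]
ee_rot: [[0.082, -0.001, -0.997], [0.997, -0.0, 0.082], [-0.001, -1.0, 0.001]]
wrist_force: [-2.5, 0.5, 6.7]
gripper_width: 0.293
```

```bash
python3 look.py w4;python3 crop.py w4 200 210 360 360 5
```

```text
8.5 [ 0.54871119 -0.03268292  0.04024203] [[ 8.22239242e-02 -9.03072258e-04 -9.96613471e-01]
 [ 9.96613729e-01 -4.77167700e-04  8.22243778e-02]
 [-5.49806312e-04 -9.99999478e-01  8.60779610e-04]] [-2.47844987  0.49455823  6.7214756 ] 0.29287637360952534
```

View pics/w4_c.png

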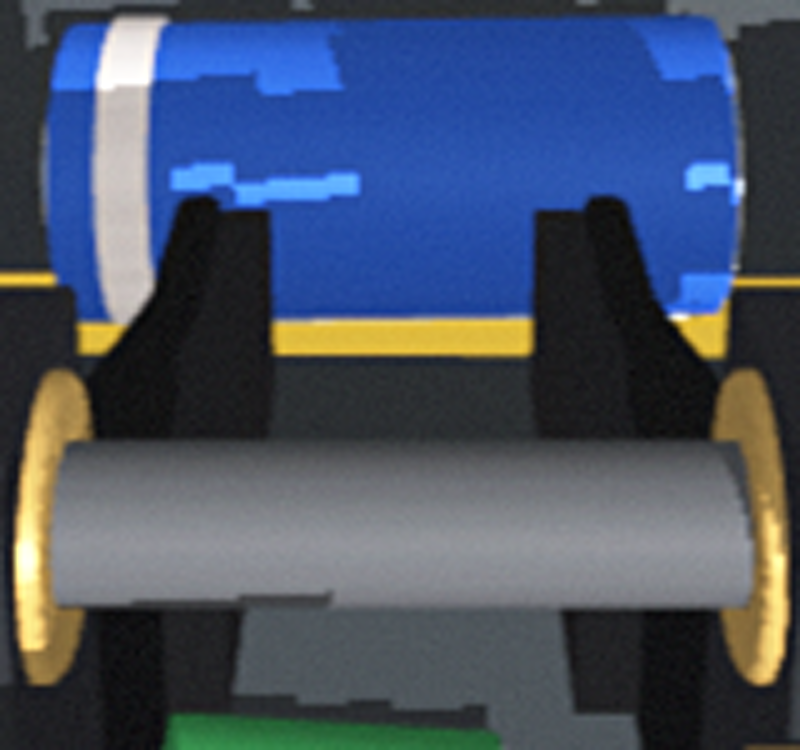

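Emit:
{"method": "play_rows", "body": {"deltas": [180, 0, -2, 0, 0, 180, 0, -4, 0, 0, 180, -4, 0, 0, 0, 180, -6, 0, 0, 0, 180, -2.5, 0, 0, 0, 180, 0, 3, 0, 0, 180, 0, 2, 0, 0, 180, 0, 1, 0, 0, 180, 0, 0, 0, 0, 180, 0, 0, 0, 0]}}

```text
time_s: 9.55
tcp_pos: [0.548, -0.0453, 0.0403]
ee_rot: [[0.082, -0.0, -0.997], [0.997, -0.0, 0.082], [-0.0, -1.0, 0.0]]
wrist_force: [-1.1, 0.5, 5.5]
gripper_width: 0.29
```

Emit:
{"method": "play_rows", "body": {"deltas": [180, 1, 0, 0, 0, 180, 2, 0, 0, 0, 180, 3, 0, 0, 0, 180, 4, 0, 0, 0, 180, 4, 0, 0, 0, 180, 4, 0, 0, 0, 180, 3, 0, 0, 0, 180, 2, 0, 0, 0, 180, 1, 0, 0, 0, 180, 0, 0, 0, 0]}}

```text
time_s: 10.55
tcp_pos: [0.5496, -0.0212, 0.0402]
ee_rot: [[0.082, -0.001, -0.997], [0.997, -0.0, 0.082], [-0.001, -1.0, 0.001]]
wrist_force: [-1.7, 0.4, 6.8]
gripper_width: 0.294
```

```bash
python3 look.py w5;python3 crop.py w5 200 210 360 360 5
```

```text
10.55 [ 0.54962845 -0.02122596  0.04023   ] [[ 8.22658043e-02 -9.64714928e-04 -9.96609957e-01]
 [ 9.96610270e-01 -4.76437911e-04  8.22662913e-02]
 [-5.54186286e-04 -9.99999421e-01  9.22250257e-04]] [-1.6988453   0.40400474  6.77805739] 0.29430452013832287
```

View pics/w5_c.png

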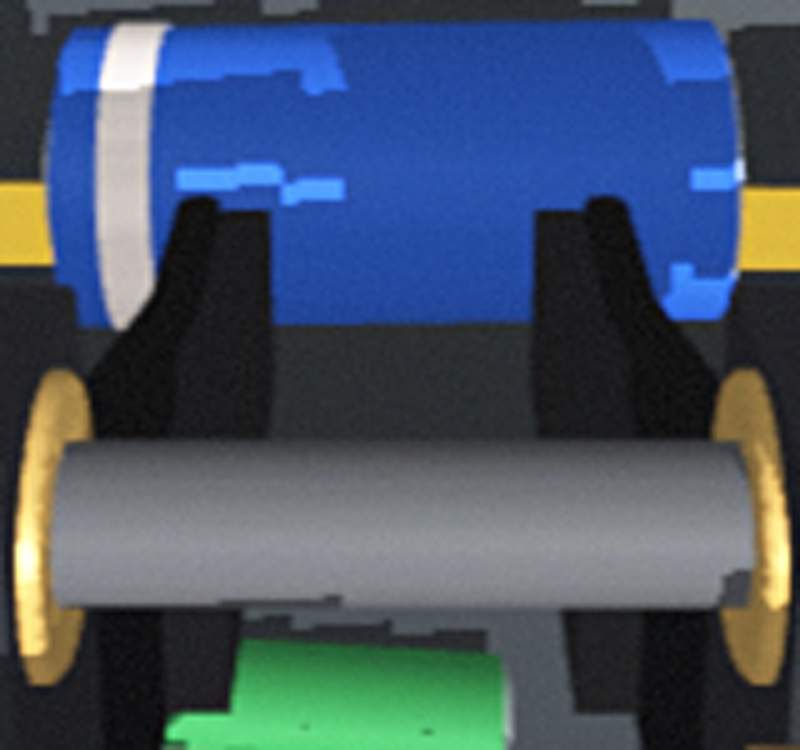

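```bash
cat > m5.py <<'E'
from meas import *
def m(name,off,f,lf,ln,sil):
    s,c=pickle.load(open(name+".pkl","rb"))
    k=.5-.5/f
    q=lambda p:(off[0]+p[0]/f-k,off[1]+p[1]/f-k)
    a=px(c,*q(lf),.008,s);b=px(c,*q(ln),.008,s);o,d,n=frame(a,b);o=b
    print("yaw",np.degrees(np.arctan2(d[1],d[0])),"tool yaw",np.degrees(np.arctan2(-s["ee_rot"][1,2],-s["ee_rot"][0,2])))
    ys=[]
    for x,t,bt in sil:
        y=cell_y(c,s,q((x,t)),q((x,bt)),o,n);P=px(c,*q((x,(t+bt)/2)),.024,s);ys.append(((P-o)@d,y));print("x rel",ys[-1][0],"y mm",1e3*y)
    print("cell yaw rel line",np.degrees(np.arctan2(ys[0][1]-ys[-1][1],ys[0][0]-ys[-1][0])),"mean y mm",500*(ys[0][1]+ys[-1][1]))
    print("tcp y rel",1e3*(s["tcp_pos"]-o)@n)
E
python3 - <<'E'
from m5 import m
m("w5",(200,210),5,(20,225.5),(770,229),[(125,24,328),(690,19.5,319)])
E
```

```text
yaw -5.03001448961583 tool yaw -4.718846194339431
x rel 0.07314034222768442 y mm -13.06490438280311
x rel 0.012613407406288791 y mm -14.138871942552257
cell yaw rel line 1.0165284631395786 mean y mm -13.601888162677684
tcp y rel -8.275014629699346
```

Emit:
{"method": "play_rows", "body": {"deltas": [180, 0, -2, 0, 0, 180, 0, -4, 0, 0, 180, -4, 0, 0, 0, 180, -6, 0, 0, 0, 180, -2, 0, 0, 0, 180, 0, 3, 0, 0, 180, 0, 2, 0, 0, 180, 0, 1, 0, 0, 180, 0, 0, 0, 0, 180, 0, 0, 0, 0]}}

```text
time_s: 11.6
tcp_pos: [0.549, -0.0333, 0.0402]
ee_rot: [[0.082, -0.0, -0.997], [0.997, -0.0, 0.082], [-0.0, -1.0, 0.0]]
wrist_force: [-2.2, -0.6, 5.8]
gripper_width: 0.293
```

Emit:
{"method": "play_rows", "body": {"deltas": [180, 1, 0, 0, 0, 180, 2, 0, 0, 0, 180, 4, 0, 0, 0.005, 180, 4, 0, 0, 0.01, 180, 4, 0, 0, 0.01, 180, 4, 0, 0, 0.005, 180, 3, 0, 0, 0, 180, 2, 0, 0, 0, 180, 1, 0, 0, 0, 180, 0, 0, 0, 0]}}

```text
time_s: 12.6
tcp_pos: [0.5514, -0.0082, 0.0403]
ee_rot: [[0.112, -0.0, -0.994], [0.994, -0.0, 0.112], [-0.0, -1.0, 0.0]]
wrist_force: [-1.5, 0.6, 5.6]
gripper_width: 0.292
```

```bash
python3 look.py w6;python3 crop.py w6 200 210 360 360 5
```

```text
12.6 [ 0.55139341 -0.00823059  0.040273  ] [[ 1.11773294e-01 -2.83004691e-04 -9.93733692e-01]
 [ 9.93733628e-01 -4.25988114e-04  1.11773408e-01]
 [-4.54951140e-04 -9.99999869e-01  2.33617183e-04]] [-1.52718826  0.55150557  5.61332215] 0.29180523179196555
```

View pics/w6_c.png

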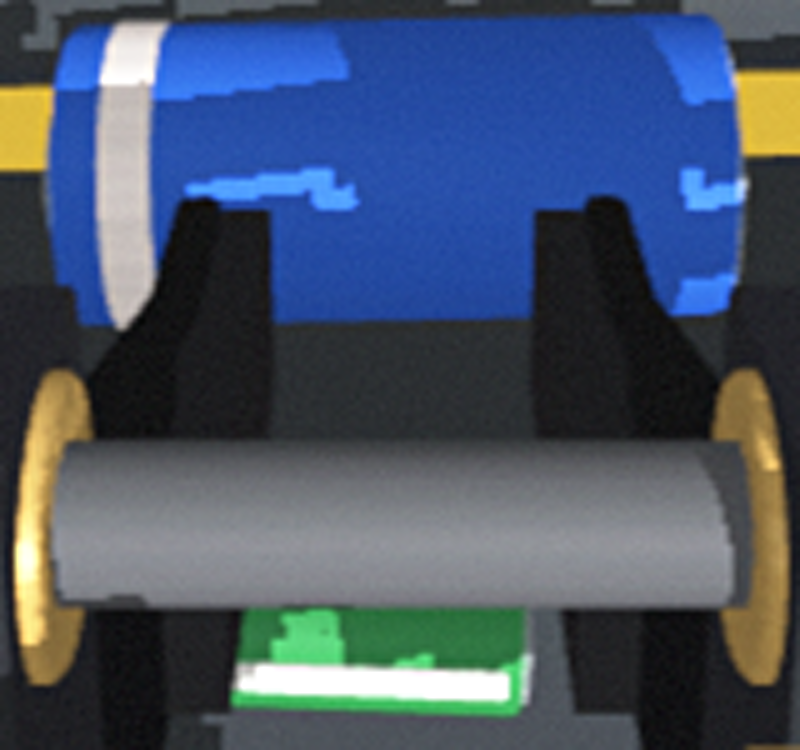

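Run:
```python
from m5 import m
m("w6",(200,210),5,(20,129),(770,113),[(125,22,329),(690,14.5,316)])
```

```text
yaw -5.119230721130227 tool yaw -6.417555072122652
x rel 0.07221712305993715 y mm -0.5792330804422069
x rel 0.01168357551507508 y mm -0.3797801095890424
cell yaw rel line -0.18878411310326715 mean y mm -0.47950659501562465
tcp y rel 5.069005525313404
```

Emit:
{"method": "play_rows", "body": {"deltas": [180, 0, -1, 0, 0, 180, 0, -2, 0, 0, 180, 0, -5, 0, 0, 180, 0, -15, 0, 0, 180, 0, -25, 0, 0, 180, -5, -25, 0, -0.01, 180, -10, -25, 0, -0.01, 180, -10, -20, 0, 0, 180, -5, -10, 0, 0, 180, 0, 0, 0, 0]}}

```text
time_s: 13.65
tcp_pos: [0.5492, -0.0386, 0.1689]
ee_rot: [[0.094, 0.003, -0.996], [0.996, 0.001, 0.094], [0.001, -1.0, -0.003]]
wrist_force: [0.2, -0.1, -1.1]
gripper_width: 0.295
```

Emit:
{"method": "play_rows", "body": {"deltas": [180, 0, 0, 0, 0, 180, 0, 0, 0, 0, 180, 0, 0, 0, 0, 180, 0, 0, 0, 0, 180, 0, 0, 0, 0, 180, 0, 0, 0, 0, 180, 0, 0, 0, 0, 180, 0, 0, 0, 0, 180, 0, 0, 0, 0, 180, 0, 0, 0, 0]}}

```text
time_s: 14.65
tcp_pos: [0.5485, -0.0383, 0.1676]
ee_rot: [[0.093, 0.0, -0.996], [0.996, 0.0, 0.093], [0.0, -1.0, -0.0]]
wrist_force: [-0.0, -0.3, 0.8]
gripper_width: 0.295
```

```bash
python3 look.py w7;python3 crop.py w7 160 130 390 290 3
```

```text
14.65 [ 0.5484927  -0.03826414  0.16756709] [[ 9.29110924e-02  4.17443893e-05 -9.95674408e-01]
 [ 9.95674409e-01  2.12813657e-05  9.29110934e-02]
 [ 2.50678281e-05 -9.99999999e-01 -3.95865452e-05]] [-0.03220517 -0.34202294  0.81821415] 0.2949615525174221
```

View pics/w7_c.png

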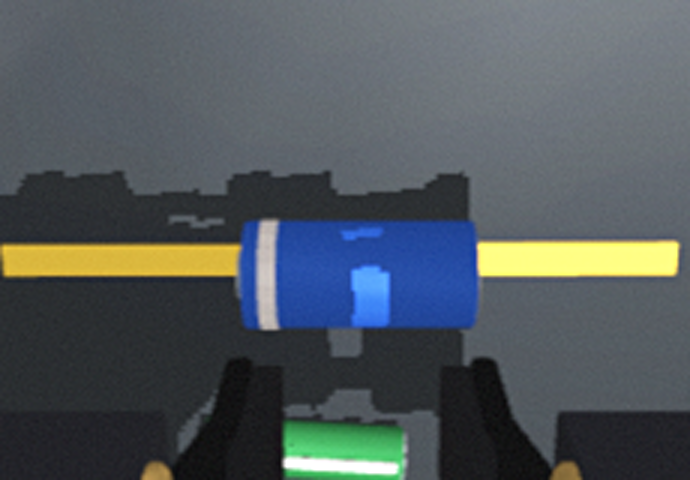

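Run:
```python
from m5 import m
from meas import *
m("w7",(160,130),3,(3,260.5),(678,258.5),[(268,219.5,330.5),(465,220,328.5)])
from station import r,eyes
for n,b in(("side",(165,315,190,330)),("top",(115,240,170,365))):
    c=eyes.capture(n)["img"][b[0]:b[1],b[2]:b[3]];cv2.imwrite(f"pics/{n}7.png",cv2.resize(c,None,fx=4,fy=4,interpolation=cv2.INTER_CUBIC))
```

```text
yaw -5.152596402134064 tool yaw -5.331102466787942
x rel 0.12722856376414796 y mm -0.3655668776889609
x rel 0.06824892586859627 y mm -0.417939731195735
cell yaw rel line 0.050877604294590616 mean y mm -0.39175330444234796
tcp y rel -25.174663871434774
```

View pics/side7.png

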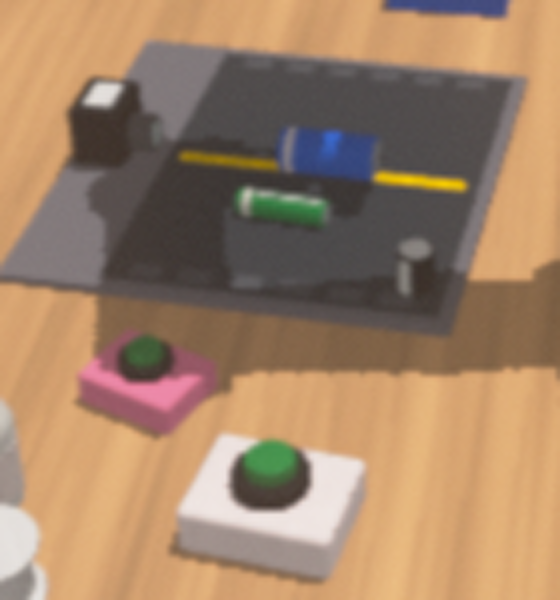

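The cell rests centred: −0.4 mm off the line, yaw 0.05°. The green cell is unmoved. Next is the button.

Emit:
{"method": "play_rows", "body": {"deltas": [255, 15, 0, 2, 0, 255, 30, 0, 4, 0, 255, 40, 0, 6, 0, 255, 40, 0, 6, 0, 255, 40, 0, 6, 0, 255, 40, 0, 6, 0, 255, 40, 0, 6, 0, 255, 35, 0, 6, 0, 255, 20, 0, 4, 0, 255, 0, 0, 2, 0]}}

```text
time_s: 15.8
tcp_pos: [0.5281, 0.2677, 0.1673]
ee_rot: [[0.09, 0.0, -0.996], [0.996, 0.0, 0.09], [0.0, -1.0, -0.0]]
wrist_force: [-0.7, -0.1, 0.4]
gripper_width: 0.009
```

Emit:
{"method": "play_rows", "body": {"deltas": [255, 0, 0, 0, 0, 255, 0, 0, 0, 0, 255, 0, 0, 0, 0, 255, 0, 0, 0, 0, 255, 0, 0, 0, 0, 255, 0, 0, 0, 0, 255, 0, 0, 0, 0, 255, 0, 0, 0, 0, 255, 0, 0, 0, 0, 255, 0, 0, 0, 0]}}

```text
time_s: 16.8
tcp_pos: [0.5286, 0.265, 0.1675]
ee_rot: [[0.093, -0.0, -0.996], [0.996, 0.0, 0.093], [-0.0, -1.0, 0.0]]
wrist_force: [-1.4, 0.6, 0.3]
gripper_width: 0.0
```

```bash
python3 look.py w8
```

```text
16.8 [0.5285553  0.26495164 0.16751991] [[ 9.28113413e-02 -3.39645316e-05 -9.95683712e-01]
 [ 9.95683712e-01  3.00280795e-06  9.28113413e-02]
 [-1.62446763e-07 -9.99999999e-01  3.40966255e-05]] [-1.38252357  0.60941638  0.27019512] 0.00020881401472567173
```

View pics/w8.png

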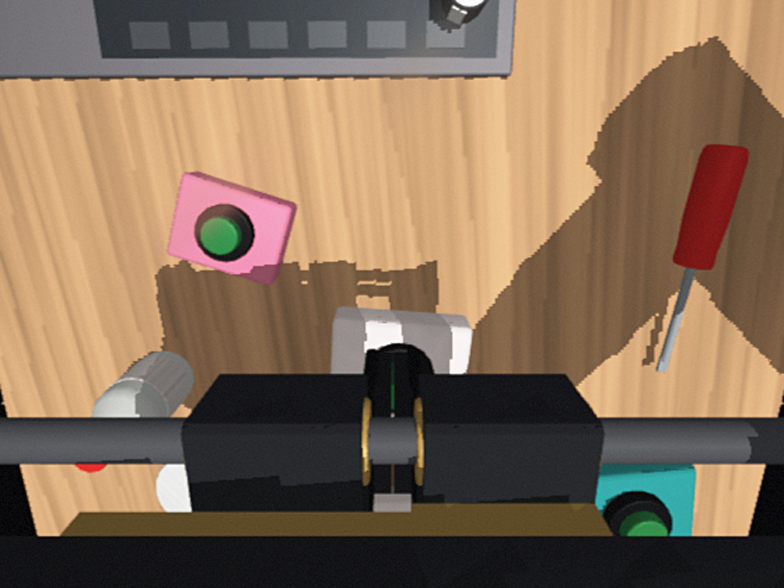

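```bash
python3 crop.py w8 220 205 350 275 6
python3 - <<'E'
from meas import *
s,c=pickle.load(open("w8.pkl","rb"))
a=px(c,335/1.4,308/1.4,.03,s);b=px(c,471/1.4,318/1.4,.03,s)
d=a-b;L=np.linalg.norm(d);d/=L;n=np.array([-d[1],d[0],0]);print(a,b,L,np.degrees(np.arctan2(d[1],d[0])));print("centre",(a+b)/2+.035*n)
T=np.array(c["tool_from_camera"]);f,cx,cy=K(c)
for B in([.530,.328,.048],[.524,.330,.048]):
    Y=T[:3,:3].T@(s["ee_rot"].T@(np.array(B)-s["tcp_pos"])-T[:3,3]);print(B,1.4*(f*Y[0]/Y[2]+cx),1.4*(f*Y[1]/Y[2]+cy))
E
```

```text
[0.56681424 0.28312131 0.03      ] [0.48205962 0.29771194 0.03      ] 0.0860013527554532 -9.767808409706177
centre [0.53037488 0.32490924 0.03      ]
[0.53, 0.328, 0.048] 400.1043776565396 380.60070114182514
[0.524, 0.33, 0.048] 410.0498571303791 382.70444395552573
```

View pics/w8_c.png

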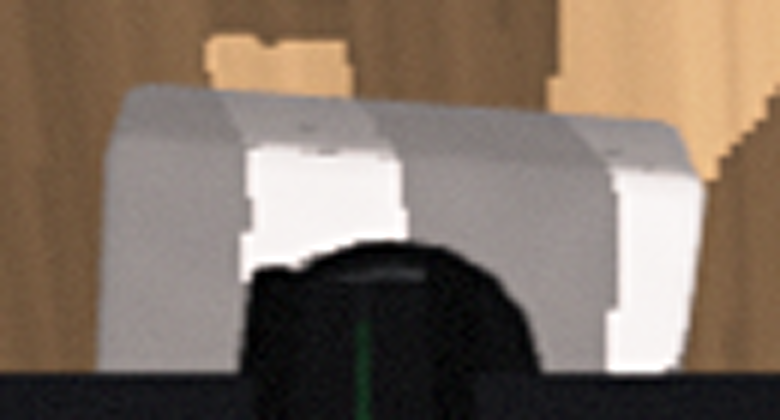

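Run:
```python
from meas import *
s,c=pickle.load(open("w8.pkl","rb"))
a=px(c,238.3,229,.03,s);b=px(c,337.3,234.2,.03,s)
d=a-b;L=np.linalg.norm(d);d/=L;n=np.array([-d[1],d[0],0]);print(L);C=(a+b)/2+.035*n;print("centre",C)
print("tool mm",1e3*s["ee_rot"].T@(np.array([.530,.329,.048])-s["tcp_pos"]))
```

```text
0.08810950947919038
centre [0.53036027 0.33252745 0.03      ]
tool mm [ 63.90601568 119.52005037   4.50187272]
```

Emit:
{"method": "play_rows", "body": {"deltas": [255, 10, 0, 1, 0, 255, 20, 0, 1, 0, 255, 20, 0, 1, 0, 255, 14, 15, 1.5, 0, 255, 0, 25, 0, 0, 255, 0, 30, 0, 0, 255, 0, 25, 0, 0, 255, 0, 12, 0, 0, 255, 0, 3, 0, 0, 255, 0, 0, 0, 0]}}

```text
time_s: 17.85
tcp_pos: [0.5302, 0.3296, 0.0574]
ee_rot: [[0.092, 0.0, -0.996], [0.996, -0.0, 0.092], [-0.0, -1.0, -0.0]]
wrist_force: [-0.2, 0.7, 0.2]
gripper_width: 0.007
```

```bash
python3 look.py w9
python3 - <<'E'
from station import eyes
import cv2
c=eyes.capture("side")["img"][225:325,200:320];cv2.imwrite("pics/side9.png",cv2.resize(c,None,fx=6,fy=6,interpolation=cv2.INTER_CUBIC))
c=eyes.capture("top")["img"][150:240,130:240];cv2.imwrite("pics/top9.png",cv2.resize(c,None,fx=6,fy=6,interpolation=cv2.INTER_CUBIC))
E
```

```text
17.85 [0.53019823 0.32961539 0.05735623] [[ 9.22160638e-02  1.16627673e-04 -9.95739014e-01]
 [ 9.95738983e-01 -2.84958821e-04  9.22160276e-02]
 [-2.72989674e-04 -9.99999953e-01 -1.42408501e-04]] [-0.23106967  0.72494929  0.15763923] 0.00724454439098318
```

View pics/w9.png

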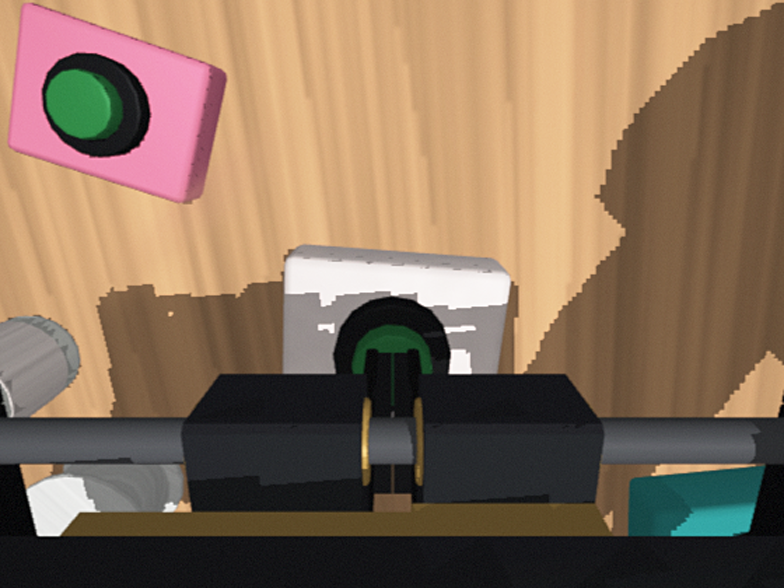

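View pics/side9.png

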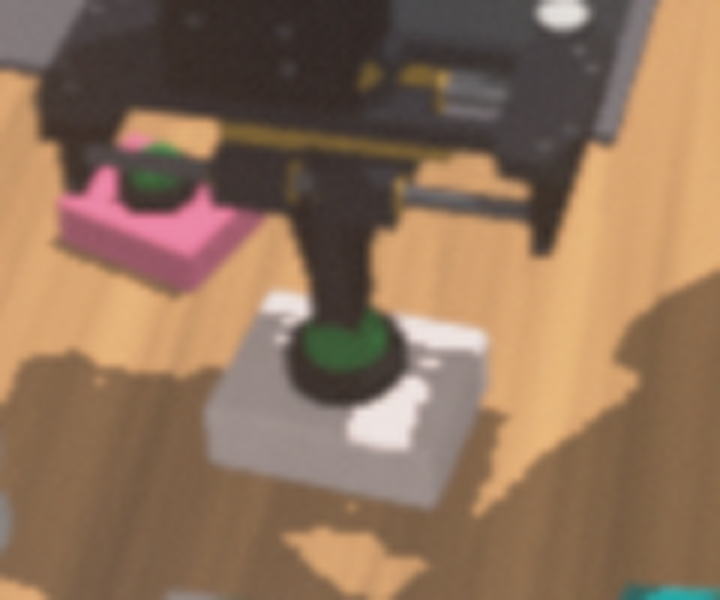

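The closed fingertips are over the button, which spans x 350–432 around the tip at 392 in the wrist picture. Pressing now.

Emit:
{"method": "play_rows", "body": {"deltas": [255, 0, 4, 0, 0, 255, 0, 4, 0, 0, 255, 0, 2, 0, 0, 255, 0, 2, 0, 0, 255, 0, 2, 0, 0, 255, 0, 1, 0, 0, 255, 0, 1, 0, 0, 255, 0, 0.5, 0, 0, 255, 0, 0, 0, 0, 255, 0, 0, 0, 0]}}

```text
time_s: 19.0
tcp_pos: [0.5307, 0.3296, 0.0461]
ee_rot: [[0.091, 0.003, -0.996], [0.996, 0.001, 0.091], [0.001, -1.0, -0.003]]
wrist_force: [-6.8, -1.4, 23.8]
gripper_width: 0.004
```

```bash
python3 look.py w10
python3 - <<'E'
from station import eyes
import cv2
c=eyes.capture("side")["img"][245:315,220:300];cv2.imwrite("pics/side10.png",cv2.resize(c,None,fx=8,fy=8,interpolation=cv2.INTER_CUBIC))
E
python3 crop.py w10 200 160 360 275 5
```

```text
19.0 [0.53071596 0.32964258 0.04611953] [[ 9.10022770e-02  2.89715222e-03 -9.95846470e-01]
 [ 9.95849894e-01  9.95168125e-04  9.10054850e-02]
 [ 1.25469141e-03 -9.99995308e-01 -2.79456617e-03]] [-6.79202595 -1.41667756 23.8269528 ] 0.004331939262632009
```

View pics/w10_c.png

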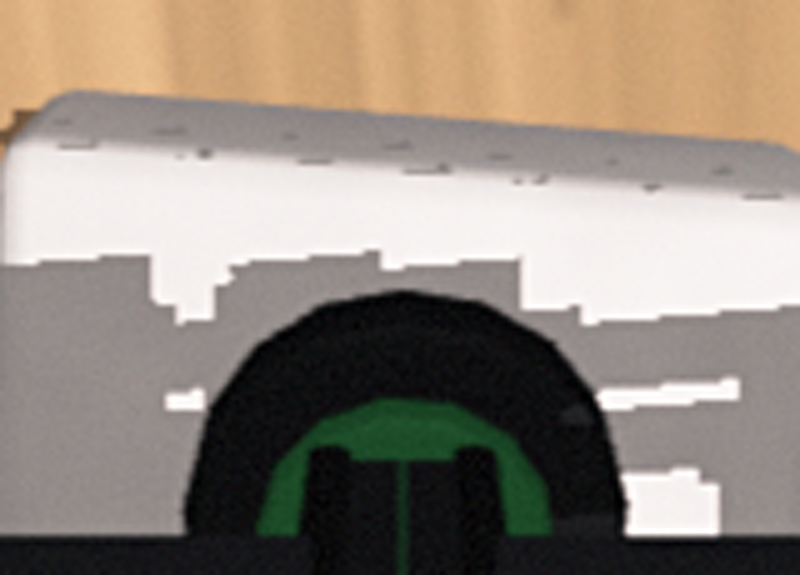

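View pics/side10.png

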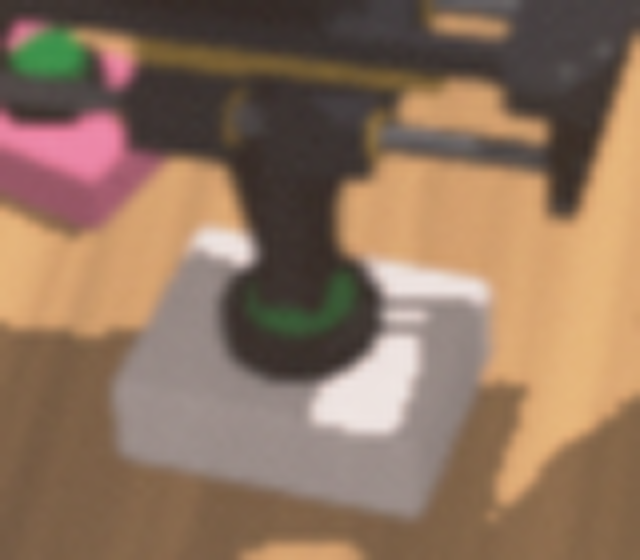

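Run:
```python
from station import r,eyes
from h import *
s=r.sense();print(s["wrist_force"],s["moment"],s["tcp_pos"])
c=eyes.capture("top")
print("cap",px(c,180,133,.1),"spool",px(c,161,147,.04),"pink",px(c,110+435/4,140+88/4,.04))
im=c["img"];cv2.imwrite("pics/top10.png",cv2.resize(im[100:260,110:260],None,fx=3.7,fy=3.7,interpolation=cv2.INTER_CUBIC))
i2=eyes.capture("side")["img"];cv2.imwrite("pics/side10b.png",cv2.resize(i2[200:360,150:330],None,fx=4,fy=3.7,interpolation=cv2.INTER_CUBIC))
```

```text
[-7.55994123 -2.27184429 23.75086037] [-0.65861957  2.36383154  0.02398094] [0.53069642 0.32960099 0.04606494]
cap [0.6961609  0.32183104 0.1       ] spool [0.67081904 0.39309987 0.04      ] pink [0.62532888 0.22374269 0.04      ]
```

View pics/side10b.png

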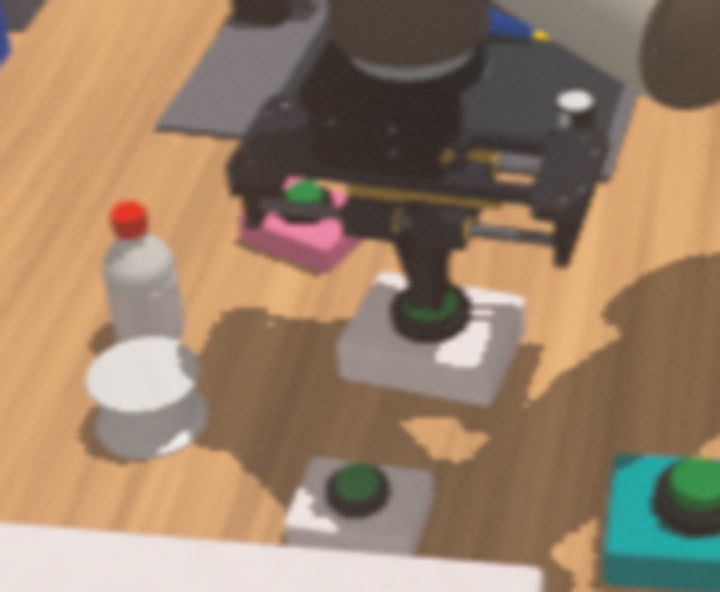

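View pics/top10.png

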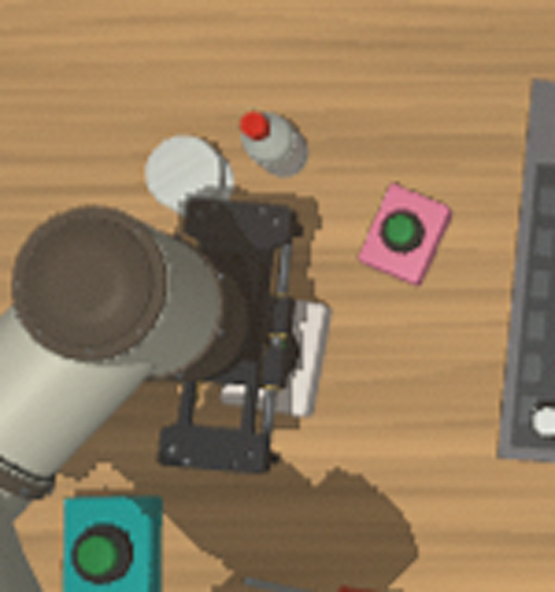

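```bash
python3 crop.py w9 200 160 360 275 5;python3 - <<'E'
import cv2,pickle,numpy as np
for n in("w9","w10"):
    s,c=pickle.load(open(n+".pkl","rb"));im=c["img"].astype(int)
    g=(im[...,1]-np.maximum(im[...,0],im[...,2])>25)
    ys,xs=np.nonzero(g[180:270,200:360]);ys+=180;xs+=200
    print(n,"green top row",ys.min(),"x",xs.min(),xs.max(),"width by row",[(y,xs[ys==y].min(),xs[ys==y].max()) for y in range(ys.min(),267,4) if (ys==y).any()])
E
```

```text
w9 green top row 232 x 252 308 width by row [(232, np.int64(276), np.int64(276)), (236, np.int64(265), np.int64(294)), (240, np.int64(260), np.int64(300)), (244, np.int64(257), np.int64(302)), (248, np.int64(255), np.int64(305)), (252, np.int64(254), np.int64(305)), (256, np.int64(253), np.int64(306)), (260, np.int64(252), np.int64(307)), (264, np.int64(252), np.int64(307))]
w10 green top row 240 x 252 309 width by row [(240, np.int64(275), np.int64(280)), (244, np.int64(265), np.int64(296)), (248, np.int64(260), np.int64(301)), (252, np.int64(257), np.int64(304)), (256, np.int64(255), np.int64(307)), (260, np.int64(254), np.int64(308)), (264, np.int64(252), np.int64(309))]
```

View pics/w9_c.png

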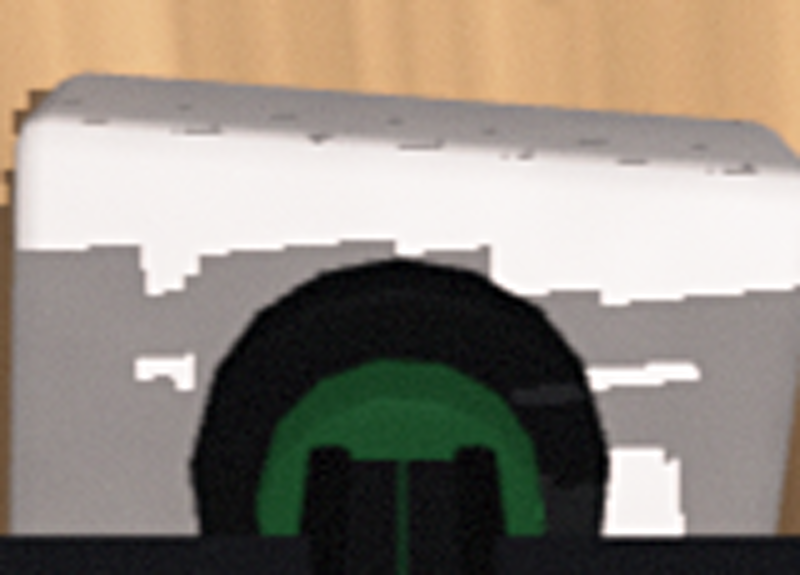

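Run:
```python
from meas import *
for n in("w9","w10"):
    s,c=pickle.load(open(n+".pkl","rb"));T=np.array(c["tool_from_camera"]);f,cx,cy=K(c)
    for yc in(.3265,.3295,.3325):
      out=[]
      for z in(.030,.036,.042,.044,.046,.048):
        C=np.array([.530,yc,z])-.015*s["ee_rot"][:,0]*[1,1,0]
        Y=T[:3,:3].T@(s["ee_rot"].T@(C-s["tcp_pos"])-T[:3,3]);out.append((z,round(5*(f*Y[1]/Y[2]+cy-160+.4))))
      print(n,yc,out)
    im=c["img"];cv2.imwrite(f"pics/{n}_d.png",cv2.convertScaleAbs(cv2.resize(im[220:268,240:320],None,fx=9,fy=9,interpolation=cv2.INTER_CUBIC),alpha=2.2))
a=cv2.imread("pics/w9_d.png");b=cv2.imread("pics/w10_d.png");s=np.vstack([a,b])[:,:];cv2.imwrite("pics/d.png",cv2.resize(s,None,fx=.69,fy=.69))
```

```text
w9 0.3265 [(0.03, 276), (0.036, 293), (0.042, 311), (0.044, 317), (0.046, 323), (0.048, 330)]
w9 0.3295 [(0.03, 302), (0.036, 319), (0.042, 338), (0.044, 344), (0.046, 351), (0.048, 357)]
w9 0.3325 [(0.03, 327), (0.036, 345), (0.042, 364), (0.044, 371), (0.046, 378), (0.048, 385)]
w10 0.3265 [(0.03, 308), (0.036, 327), (0.042, 347), (0.044, 354), (0.046, 361), (0.048, 368)]
w10 0.3295 [(0.03, 335), (0.036, 354), (0.042, 375), (0.044, 382), (0.046, 390), (0.048, 397)]
w10 0.3325 [(0.03, 361), (0.036, 382), (0.042, 403), (0.044, 411), (0.046, 418), (0.048, 426)]
```

View pics/d.png

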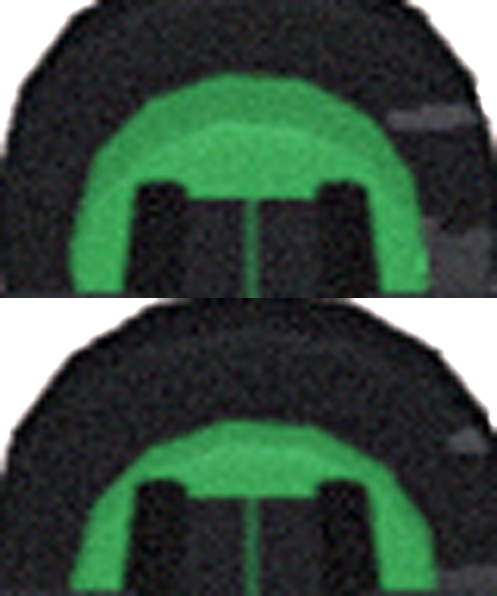

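The visible side of the button shrank from about 12 mm to about 5.6 mm above its collar, which matches the full 6 mm travel. A small extra push will show whether it is at the hard stop.

Emit:
{"method": "play_rows", "body": {"deltas": [255, 0, 0.5, 0, 0, 255, 0, 0.5, 0, 0, 255, 0, 0.5, 0, 0, 255, 0, 0, 0, 0, 255, 0, 0, 0, 0, 255, 0, 0, 0, 0, 255, 0, 0, 0, 0, 255, 0, 0, 0, 0, 255, 0, 0, 0, 0, 255, 0, 0, 0, 0]}}

```text
time_s: 20.2
tcp_pos: [0.5307, 0.3296, 0.046]
ee_rot: [[0.091, 0.003, -0.996], [0.996, 0.001, 0.091], [0.001, -1.0, -0.003]]
wrist_force: [-10.1, -3.3, 30.4]
gripper_width: 0.005
```

It is at a hard stop: z did not change while the force rose by 6.6 N. Now I release, retreat and check the scene.

Emit:
{"method": "play_rows", "body": {"deltas": [255, 0, -3, 0, 0, 255, 0, -5, 0, 0, 255, 0, -10, 0, 0, 255, 0, -20, 0, 0, 255, 0, -30, 0, 0, 255, 0, -30, 0, 0, 255, 0, -20, 0, 0, 255, 0, -10, 0, 0, 255, 0, 0, 0, 0, 255, 0, 0, 0, 0]}}

```text
time_s: 21.2
tcp_pos: [0.5293, 0.3285, 0.166]
ee_rot: [[0.093, -0.002, -0.996], [0.996, -0.001, 0.093], [-0.002, -1.0, 0.002]]
wrist_force: [-0.4, -0.2, -1.1]
gripper_width: 0.001
```

```bash
python3 look.py w11
python3 - <<'E'
from station import eyes
import cv2
c=eyes.capture("side")["img"][165:315,190:330];cv2.imwrite("pics/side11.png",cv2.resize(c,None,fx=4,fy=4,interpolation=cv2.INTER_CUBIC))
c=eyes.capture("top")["img"][115:240,240:365];cv2.imwrite("pics/top11.png",cv2.resize(c,None,fx=4.8,fy=4.8,interpolation=cv2.INTER_CUBIC))
E
```

```text
21.2 [0.52925367 0.32849587 0.16603833] [[ 0.09329112 -0.00241271 -0.99563595]
 [ 0.9956374  -0.00149454  0.09329488]
 [-0.00171311 -0.99999597  0.00226276]] [-0.43978502 -0.19773116 -1.14945455] 0.001209855738899288
```

View pics/top11.png

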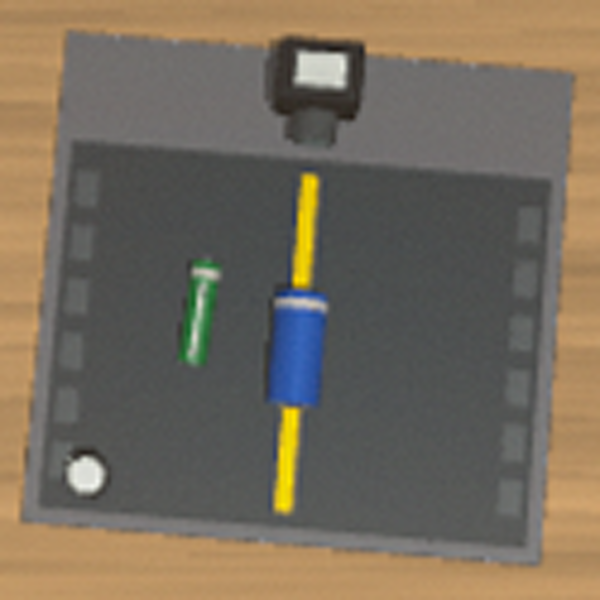

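View pics/side11.png

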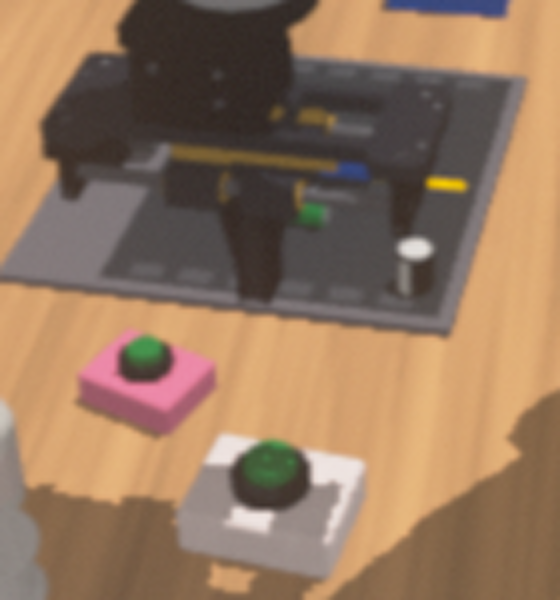

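```bash
python3 -c "
from station import r
print(r.finish_job())"
```

```text
the job is handed in; nothing more can be done
None
```

The blue cell lies centred on the yellow line, the button on the larger white box was pressed to its stop, and the job was handed in about 21 s into the 61 s allowed.

- **Rolling:** I rolled the cell about 49 mm in four light strokes (about 6 N) with two fingertips on its top. There was no pinching or lifting. The stripe turned out of sight as the cell rolled.
- **Cell position:** After lifting off and waiting a second, the wrist picture put the cell 0.4 mm from the line with a yaw of 0.05°. The last top picture still shows it centred on the line.
- **Button:** I pressed with closed fingertips up to about 30 N. An extra 1.5 mm of commanded push raised the force without moving the tip. The visible part of the button above its collar shrank from about 12 mm to about 5.6 mm, which matches the full 6 mm travel. It sprang back on release.
- **Everything else:** The green cell and capacitor stayed where they were. The final pictures show nothing else shifted, though I didn't measure every object. The gripper ended clear of everything, at 0.166 m.

Two readings disagreed:
- The tip height read 46 mm at the button's stop, where 42 mm was expected. I relied on the hard stop and the picture instead.
- The top and wrist cameras differed by about 5 mm on where the stage sits, so I measured the cell and line together in single pictures.

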